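# Roll-test two drive rollers and reject the unbalanced

## Robot

A 7-joint arm with a two-finger parallel gripper is mounted at the origin on the work surface; the furniture and walls round the work are solid. World frame = base frame: x ahead of the robot, y to its left, z up, the work surface at z = 0. Lengths are in mm, angles in rad, forces in N, time in s.
With the tool pointing down it reaches from about 400 to 850 mm from the base axis. Payload 4.5 kg.
Tool frame: the origin (TCP) lies midway between the tips of the shut fingers; the grasp point (between the pads) lies r.grip_point_offset behind it (r.grip_point_offset is the distance from the TCP to the grasp point, in mm); z points along the fingers, y is the line along which they close (so a half turn about z gives the same grasp; the last joint's range is limited). The gripper opens to 88 mm and grips with 3 to 60 N. Pads are 18 mm wide; open, the fingers measure 123 mm over their backs; the gripper's body (75 mm by 187 mm) begins 45 mm behind the grasp point.
Start: joints at [-1.072, 0.689, -0.195, 1.565, 0.157, 0.902, -0.215], TCP at [280.139, 558.73, 208.643] pointing down, gripper open.
Joint ranges: [-3.01, 3.01], [-0.46, 2.08], [-1.47, 1.51], [0.13, 2.56], [-1, 4.14], [0.04, 2.09], [-2.66, 2.66]. Speed limits (rad/s): [2.57, 2.57, 3.14, 3.14, 3.14, 3.14, 3.14].

## Interface

Orientations are given as a rotation vector (axis times angle).
In Python, from station import r, vision, order gives the robot as it stands. Calls block until the motion is done:
- r.move_to(position, orientation): joint-space move of the TCP to a pose.
- r.movel(position, feed=150, frame=None, until_force=None): straight line of the TCP; frame=None keeps the orientation; feed is the mean speed in mm/s. With until_force (N) it stops when the force on the tool has changed by that much, and returns True; else False.
- r.set_joints(angles): joint-space move.
- r.move_gripper(opening, effort=None): opening from 0.0 (shut) to 1.0 (fully open); effort is the grip in N (None keeps the last); returns when the fingers have stopped.
- r.pause(seconds).
- r.inverse_kinematics(position, orientation): joint angles nearest the present ones, or None.
- r.state(): the state.
- vision.capture(name): name is "side" or "top"; returns a dict with "color" (420x560x3 uint8, red, green, blue), "z_map" (420x560 float32, mm along the optical axis (not along the pixel's ray), 0 where there is no reading), "camera_matrix" (3x3 intrinsics, pixels), "position" and "orientation" of the camera in the world. Camera axes: x right, y down, z forward; pixel columns grow to the right and rows downward; lengths in mm; the calibration is good to about 2 mm. A picture is of the moment at which its call begins.
A pose or a line that the arm cannot do raises r.MotionError and nothing moves.
- order.job_done(): hands the job in; it is judged then, once.
The state is a dict: "clock": time; "joints": joint angles; "joint_velocities": joint speeds; "tau": joint torques, N m; "tool_pos": TCP position; "eef_rot": TCP orientation; "force": force on the tool from outside, world axes, zero at the start; "wrist_torque": the same for the moment, N m; "grip_width": opening from 0.0 (shut) to 1.0 (fully open); "finger_force": force on a finger pad.
Only numpy, scipy, OpenCV 4.12 (cv2) and the standard library are available. Lean on these libraries where they do the work, as an engineer would, in place of code of your own. Each camera call takes 0.05 s, during which the arm holds its last target. There are 200 camera calls.

## Task

Test the two drive rollers on the stone plate, the blue-hubbed one first and then the orange-hubbed one: roll each on its wheels from the near end past the middle of the plate, without bearing down on it, and feel whether it runs evenly or has a heavy side that makes it rock. Roll one that runs true on to the steel stop bar and leave it lying there; put any that rocks in the red tray without dropping it. Either, both or neither may be faulty; leave the other things on the bench where they are.

Things in the scene. Friction and masses are not known exactly. Their poses are not given: they have to be found in the camera images.
- blue_roller: drive roller, lying, 0.7 kg: bare steel shaft 12 mm thick, 90 mm long along its own y; two black-tyred wheels 32 mm in diameter, 14 mm wide, blue hubs and shaft ends, middles 30 mm either side of mid-shaft, 46 mm of bare shaft between them. Origin at mid-shaft, on the axis, 16 mm above what it lies on; x and z turn as it rolls. A faulty one looks the same: its heavy side starts underneath
- orange_roller: drive roller, lying, 0.7 kg: bare steel shaft 12 mm thick, 90 mm long along its own y; two black-tyred wheels 32 mm in diameter, 14 mm wide, orange hubs and shaft ends, middles 30 mm either side of mid-shaft, 46 mm of bare shaft between them. Origin at mid-shaft, on the axis, 16 mm above what it lies on; x and z turn as it rolls. A faulty one looks the same: its heavy side starts underneath
- blue_shaft (a point): the same point as the blue-hubbed roller's origin. Either roller if true: stays where it is left at any angle; rolling it takes a steady 0.2 to 0.8 N level push on the shaft and it never runs ahead (by 0.5 N at most). One turn is 0.10 m of travel
- orange_shaft (a point): the same point as the orange-hubbed roller's origin. Either roller if faulty: on the way from its start it resists with 0.7 to 2 N in the first half turn, then pushes ahead with 1 to 3 N in the second half, and so on every turn; let go in between, it rolls to put its heavy side down. Any roller in between (pushing ahead with 0.5 to 1 N) may be sorted either way
- plate: fixed level stone plate 260 x 250 mm, 15 mm thick; origin mid-underside, z up. Rollers are rolled along its own +x. Both start near its -x end (x about -0.08) in lanes at y about +0.06 and -0.06 (either may be in either), shafts about along its y. Thin yellow lines cross it at x = -0.055 and +0.070
- plate_top (a point): middle of the plate's upper face, axes as the plate's. The steel stop bar lies across the far end, 10 mm wide and 5 mm high, its near face at x = +0.115 here, so a roller touching it has its axis at about x = +0.103
- tray: fixed red reject tray, open on top, outside 128 mm (x) by 158 mm (y), 30 mm high, walls 4 mm; origin at the middle of its underside. There is room for both rollers side by side, shafts along its x
- tray_floor (a point): middle of the tray's rubber floor, 6 mm above its underside, axes as the tray's; inside 120 mm (x) by 150 mm (y), walls rise 24 mm above this point. A roller lying on it has its axis 16 mm above this point
- printer_meter: bystander: beige hand-held meter with green keypad, 197 x 106 x 54 mm, loose, at the back right
- multimeter: bystander: grey multimeter on its back, 165 x 82 x 45 mm, loose, behind the plate
- spare_board: bystander: green circuit board, 70 x 100 x 17 mm, loose, at the back left
- beaker: bystander: clear plastic beaker, 68 mm wide, 76 mm high, loose, near left
- screwdriver: bystander: red-handled screwdriver lying, 206 mm long, loose, at the back left

How it is judged:
By the outcome, as a careful person would: the job done as asked, in the order asked, and still so for the second after the job is handed in, with the robot touching nothing.
It also fails if it takes over 70 s, if anything falls off the work surface, if the arm or the gripper's body presses on something with over 40 N, if the wrist force passes 120 N, or if a joint passes its speed limit or range.

## Working session

There is one attempt and no reset: what is moved stays moved. The work goes in short steps, each a Python script; the robot and the scene stay as the last script left them, time stands still between calls to the robot, and variables do not carry over. Pictures are saved under pics/ and viewed, at most 10 in all, crops included, and the job is handed in when it is done.

```bash
ls; mkdir -p pics; cat > h.py <<'E'
from station import r, vision, order
import numpy as np, cv2
from scipy.spatial.transform import Rotation as R
def cap(n): return vision.capture(n)
def Rc(c):
    o=np.array(c["orientation"],float); return o if o.shape==(3,3) else R.from_rotvec(o).as_matrix()
def ray(c,u,v,z):
    d=Rc(c)@np.linalg.inv(c["camera_matrix"])@np.array([u,v,1.]); p=np.array(c["position"],float)
    return p+d*(z-p[2])/d[2]
def save(c,f): cv2.imwrite("pics/"+f,c["color"][:,:,::-1])
E
python3 - <<'E'
from h import *
a,b=cap("top"),cap("side")
cv2.imwrite("pics/a.png",a["color"][:,:,::-1]);save(b,"b.png")
for c in(a,b): print(c["position"],c["orientation"],c["camera_matrix"])
print(r.state(),r.grip_point_offset)
E
```

```text
pics
[436.96827937  35.35768666 931.3603394 ] [-2.16373534  2.1296671  -0.12720256] [[380.98199246   0.         276.6704679 ]
 [  0.         380.98199246 203.6548994 ]
 [  0.           0.           1.        ]]
[  709.40116144 -1077.44285313   681.74366448] [-2.06810503 -0.15741313  0.06912202] [[524.67374601   0.         283.28559891]
 [  0.         524.67374601 200.98009732]
 [  0.           0.           1.        ]]
{'clock': 0.1, 'joints': array([-1.07222403,  0.68990324, -0.19452749,  1.56622683,  0.15728198,
        0.90251967, -0.21507382]), 'joint_velocities': array([-0.00044122, -0.00202386, -0.00064331, -0.00339199, -0.00083694,
       -0.00069374,  0.00037984]), 'tau': array([-3.52705945e-03, -5.28491807e+01, -1.27145637e+00, -1.53837436e+01,
       -5.25639381e-02,  1.93141008e-03,  2.95357415e-05]), 'tool_pos': array([279.89415321, 558.12985283, 207.89203347]), 'eef_rot': array([-7.23298582e-01, -3.05690554e+00,  2.58201456e-03]), 'force': array([-0.33914849,  0.35382913,  0.31465185]), 'wrist_torque': array([-0.01555082,  0.02689984, -0.04327664]), 'finger_force': 0.0, 'grip_width': 0.9969524756303207} 18.700000000000003
```

View pics/a.png

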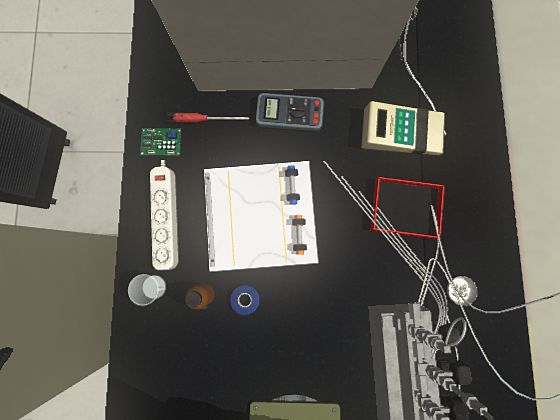

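View pics/b.png

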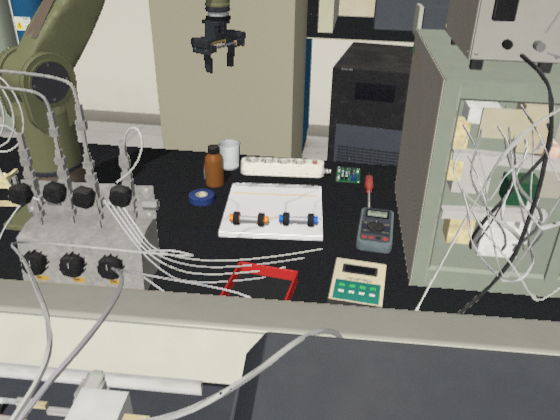

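The top view shows the plate at about (205–318, 162–270), with the stop bar at its left end, so plate +x is roughly world +y. The blue roller is at (291,184), the orange at (299,234), and the tray at about (375–444, 178–237). The side view agrees, with orange at (250,219) and blue at (299,219). Next I'll turn these into positions.

```bash
cat > loc.py <<'E'
from h import *
def hubs(c,box,name):
    u0,v0,u1,v1=box; im=cv2.cvtColor(c["color"],cv2.COLOR_RGB2HSV)
    rng={"blue":((100,130,50),(125,255,255)),"orange":((5,150,90),(20,255,255))}[name]
    m=np.zeros(im.shape[:2],np.uint8); m[v0:v1,u0:u1]=cv2.inRange(im,*map(np.array,rng))[v0:v1,u0:u1]
    vs,us=np.nonzero(m); pts=np.float32(np.c_[us,vs])
    _,_,k=cv2.kmeans(pts,2,None,(3,20,.1),3,cv2.KMEANS_PP_CENTERS)
    return len(pts),k
E
python3 - <<'E'
from loc import *
a,b=cap("top"),cap("side")
for n,bt,bs in(("blue",(270,155,312,210),(276,205,322,232)),("orange",(270,205,316,265),(226,205,274,232))):
    for c,bx in((a,bt),(b,bs)):
        N,k=hubs(c,bx,n); P=np.array([ray(c,*q,31) for q in k]); print(n,N,k.round(1).tolist(),P.round(1).tolist(),P.mean(0).round(1))
# plate: bright pixels
g=cv2.cvtColor(a["color"],cv2.COLOR_RGB2HSV)
m=cv2.inRange(g,(0,0,150),(180,60,255)); m[:,:190]=0;m[:,325:]=0;m[:155]=0;m[275:]=0
m=cv2.morphologyEx(m,cv2.MORPH_OPEN,np.ones((3,3)))
cn=max(cv2.findContours(m,0,2)[0],key=cv2.contourArea); box=cv2.boxPoints(cv2.minAreaRect(cn))
print("plate",box.tolist(),[ray(a,*q,15)[:2].round(1).tolist() for q in box],np.mean([ray(a,*q,15) for q in box],0))
y=cv2.inRange(g,(18,70,120),(35,255,255)); y[:,:200]=0;y[:,320:]=0;y[:160]=0;y[272:]=0
for lo,hi in((220,245),(270,300)):
    vs,us=np.nonzero(y[:,lo:hi]); us=us+lo
    if len(us)>5:
        f=np.polyfit(vs,us,1); print("line",len(us),[ray(a,np.polyval(f,v),v,15)[:2].round(1).tolist() for v in(165,265)])
rd=cv2.inRange(g,(0,150,80),(6,255,255))|cv2.inRange(g,(172,150,80),(180,255,255)); rd[:,:365]=0;rd[:,455:]=0;rd[:170]=0;rd[245:]=0
pts=np.argwhere(rd)[:,::-1].astype(np.float32); box=cv2.boxPoints(cv2.minAreaRect(pts))
print("tray",[ray(a,*q,30)[:2].round(1).tolist() for q in box],np.mean([ray(a,*q,30) for q in box],0))
z=a["z_map"]
for u,v in((215,240),(260,180),(345,190),(360,205),(390,225),(409,208),(400,260),(330,170),(438,220)):
    w=z[v-1:v+2,u-1:u+2]; print((u,v),[(a["position"][2]-x).round(0) for x in (w.min(),w.max())])
for q in((400,200),(330,225),(300,150),(330,300)):
    pass
v=cv2.resize(a["color"][140:300,190:480],None,fx=2.75,fy=2.75)[:,:,::-1]; cv2.imwrite("pics/c.png",v)
E
```

```text
blue 41 [[291.6000061035156, 167.6999969482422], [293.79998779296875, 201.6999969482422]] [[644.5, 14.1, 31.0], [561.8, 7.9, 31.0]] [603.1  11.   31. ]
blue 41 [[280.8999938964844, 218.3000030517578], [314.6000061035156, 219.60000610351562]] [[559.9, 8.7, 31.0], [641.3, 16.6, 31.0]] [600.6  12.6  31. ]
orange 47 [[299.0, 217.10000610351562], [300.20001220703125, 251.8000030517578]] [[525.1, -4.7, 31.0], [443.6, -8.5, 31.0]] [484.3  -6.6  31. ]
orange 43 [[264.8999938964844, 219.60000610351562], [231.39999389648438, 217.39999389648438]] [[522.6, -3.7, 31.0], [440.8, -7.4, 31.0]] [481.7  -5.6  31. ]
plate [[200.97421264648438, 168.87506103515625], [309.5600891113281, 160.25714111328125], [317.6684875488281, 262.42315673828125], [209.08261108398438, 271.04107666015625]] [[642.1, 236.8], [667.5, -30.2], [419.2, -50.8], [394.6, 206.8]] [530.84849297  90.62307892  15.        ]
line 127 [[652.8, 172.1], [409.8, 149.1]]
line 127 [[654.5, 46.7], [411.9, 23.8]]
tray [[497.2, -169.5], [627.3, -187.6], [608.0, -356.3], [479.0, -335.2]] [ 552.87811567 -262.16910566   30.        ]
(215, 240) [np.float64(21.0), np.float64(15.0)]
(260, 180) [np.float64(-1.0), np.float64(-3.0)]
(345, 190) [np.float64(7.0), np.float64(-13.0)]
(360, 205) [np.float64(25.0), np.float64(-7.0)]
(390, 225) [np.float64(21.0), np.float64(5.0)]
(409, 208) [np.float64(5.0), np.float64(2.0)]
(400, 260) [np.float64(16.0), np.float64(11.0)]
(330, 170) [np.float64(-7.0), np.float64(-19.0)]
(438, 220) [np.float64(30.0), np.float64(15.0)]
```

View pics/c.png

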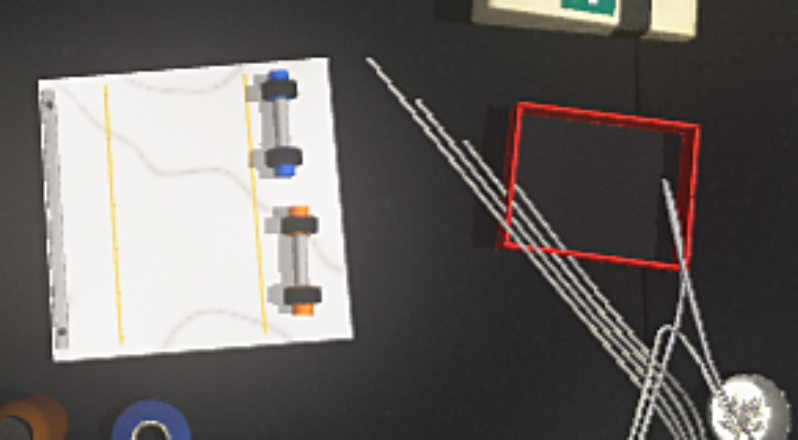

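```bash
cat >> h.py <<'E'
C=np.array([531.,90.5]); PX=np.array([-.0942,.9955]); PY=np.array([-.9955,-.0942])
def pw(x,y,z): return [*(C+x*PX+y*PY),15+z]      # plate_top frame -> world
def down(yd):
    y=np.array([*yd,0])/np.linalg.norm(yd); z=np.array([0,0,-1.]); return R.from_matrix(np.c_[np.cross(y,z),y,z]).as_rotvec()
OP=down(PX)
T=np.array([553.,-266.]); TX=np.array([.991,-.135]); TY=np.array([.135,.991]); OT=down(TY)
def tw(x,y,z): return [*(T+x*TX+y*TY),6+z]
def F(n=8):
    s=[]
    for _ in range(n): s.append(r.state()["force"]); r.pause(.01)
    s=np.array(s); return s.mean(0)
def fp(f): return float(f[:2]@PX)
E
python3 - <<'E'
from h import *
# wire end triangulation
a,b=cap("top"),cap("side")
def line(c,u,v):
    d=Rc(c)@np.linalg.inv(c["camera_matrix"])@np.array([u,v,1.]); return np.array(c["position"]),d/np.linalg.norm(d)
p,d=line(a,324,162); q,e=line(b,322,249)
s=np.linalg.lstsq(np.c_[d,-e],q-p,rcond=None)[0]; print("wire end",p+s[0]*d,q+s[1]*e)
for P,o in((pw(-85,-63,120),OP),(pw(100,-63,8),OP),(pw(-92,57,8),OP),(pw(100,57,8),OP),(tw(10,35,60),OT),(tw(10,35,5),OT),(tw(10,-35,5),OT)):
    j=r.inverse_kinematics(P,o); print(np.round(P),None if j is None else j.round(2))
r.move_to(pw(-60,-63,200),OP); r.move_gripper(.5)
r.movel(pw(-85,-63,60))
st=r.state();print(st["clock"],st["tool_pos"],F(),F())
save(cap("side"),"d.png")
E
```

```text
wire end [666.36813466 -66.98148735   3.63386847] [667.06010769 -66.84761737   3.79020589]
[602.  12. 135.] [ 0.14  0.78 -0.43  1.7   0.43  0.76  1.17]
[584. 196.  23.] [-0.22  0.94 -0.31  1.71  0.49  0.57  0.83]
[483.  -6.  23.] [ 0.12  0.86 -0.32  2.11  0.91  0.31  0.67]
[465. 185.  23.] [-0.36  0.86 -0.19  2.07  0.57  0.27  0.63]
[ 568. -233.   66.] [ 0.64  0.92 -0.59  1.7   0.71  0.75  1.12]
[ 568. -233.   11.] [ 0.68  1.04 -0.69  1.71  0.93  0.75  0.95]
[ 558. -302.   11.] [ 0.75  1.04 -0.62  1.64  0.83  0.75  1.16]
4.375 [602.41384432  12.30524213  75.82656194] [0.05725357 0.12647468 0.20581897] [0.26241589 0.07403495 0.30283792]
```

View pics/d.png

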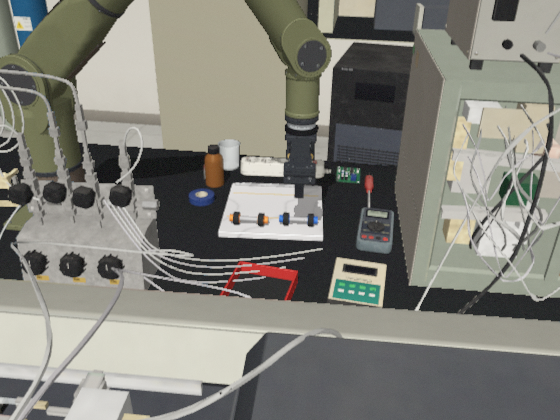

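The gripper is centred above the blue roller's shaft at (300,185), and the wires lie flat on the bench. I'll lower and roll.

```bash
cat > roll.py <<'E'
from h import *
def roll(x0,x1,y,step=5,z=8):
    f0=F(15); print("hit",r.movel(pw(x0,y,z),feed=80,until_force=5))
    b=F(15); print("base",f0.round(2),b.round(2))
    r.move_gripper(.20); out=[]
    xs=np.arange(x0,x1+.1,step)
    for x in xs:
        r.movel(pw(x,y,z),feed=40); f=F(6); out.append((x,fp(f-b),f[2]-b[2]))
    for o in out: print("%.0f push %.2f z %.2f"%o)
    s=r.state(); print(s["clock"],s["tool_pos"],s["grip_width"],s["finger_force"]); return out
E
python3 - <<'E'
from roll import *
roll(-85,55,-63)
save(cap("side"),"e.png")
E
```

```text
hit False
base [ 0.07 -0.06 -0.16] [-0.07  0.03  0.08]
-85 push 0.12 z -0.05
-80 push 0.27 z -0.20
-75 push -0.12 z -0.31
-70 push -0.01 z -0.08
-65 push -0.35 z -0.27
-60 push -0.15 z -0.11
-55 push 0.04 z -0.37
-50 push 0.08 z 0.01
-45 push 0.08 z 0.09
-40 push -0.40 z -0.50
-35 push -0.25 z -0.30
-30 push 0.04 z -0.41
-25 push -0.24 z -0.34
-20 push 0.12 z 0.23
-15 push -0.04 z 0.12
-10 push 0.07 z -0.17
-5 push -0.21 z -0.21
0 push -0.29 z 0.07
5 push -0.08 z 0.04
10 push 0.04 z -0.03
15 push -0.16 z -0.21
20 push -0.24 z -0.40
25 push -0.25 z -0.10
30 push -0.29 z 0.10
35 push -0.08 z 0.33
40 push 0.01 z -0.07
45 push 0.26 z -0.26
50 push 0.09 z -0.21
55 push -0.29 z 0.09
15.5667 [588.48182097 151.42665058  23.00690774] 0.20196509459046302 0.0
```

View pics/e.png

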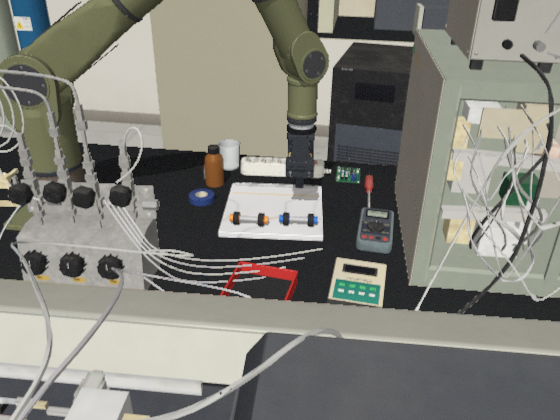

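The fingers are now at about (303,195), but the blue roller still appears at (299,219), so they missed it. I'll measure before moving again.

```bash
python3 - <<'E'
from loc import *
a,b=cap("top"),cap("side")
for n,bs in(("blue",(276,180,330,232)),("orange",(226,180,274,232))):
    N,k=hubs(b,bs,n); P=np.array([ray(b,*q,31) for q in k]); print(n,N,k.round(1).tolist(),P.mean(0).round(1))
A=cv2.resize(a["color"][140:290,190:340],(400,400)); B=cv2.resize(b["color"][140:250,215:335],(400,367)); B=np.vstack([B,np.zeros((33,400,3),np.uint8)])
cv2.imwrite("pics/f.png",np.hstack([A,B])[:,:,::-1])
P=np.array([*r.state()["tool_pos"]])
for c in(a,b):
    q=c["camera_matrix"]@Rc(c).T@(P-c["position"]); print("tcp px",q[:2]/q[2])
E
```

```text
blue 42 [[314.6000061035156, 219.5], [280.8999938964844, 218.3000030517578]] [600.5  12.9  31. ]
orange 44 [[231.39999389648438, 217.39999389648438], [264.8999938964844, 219.5]] [481.6  -5.4  31. ]
tcp px [234.64158972 190.29290348]
tcp px [299.28031246 194.93681247]
```

View pics/f.png

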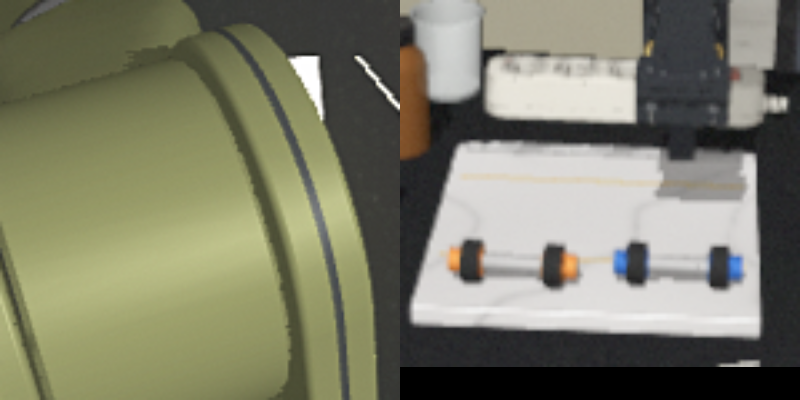

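The crop shows the visible fingertip ending near side-image (299,187), but the TCP projects to (299,195). The tips seem higher than assumed and passed over the shaft. I'll quantify this in both saved pictures.

```bash
python3 - <<'E'
from h import *
b=cap("side")
def pr(P):
    q=b["camera_matrix"]@Rc(b).T@(np.array(P)-b["position"]); return (q[:2]/q[2]).round(1)
for f,P,w in(("d.png",[602.4,12.3,75.8],44),("e.png",[588.5,151.4,23.],17.6)):
    im=cv2.imread("pics/"+f).max(2); print(f,"tcp",pr(P))
    for off in(-w/2-17,-w/2,w/2):
        print(" finger face",off,[(dz,pr([P[0]+off*PX[0],P[1]+off*PX[1],P[2]+dz])[1]) for dz in(0,20)])
    for u in (293,296,299,302,305,308): print(u,im[178:214,u].tolist())
print(r.state()["clock"])
E
```

```text
d.png tcp [299.1 202.9]
 finger face -39.0 [(0, np.float64(211.1)), (20, np.float64(203.5))]
 finger face -22.0 [(0, np.float64(207.5)), (20, np.float64(200.0))]
 finger face 22.0 [(0, np.float64(198.5)), (20, np.float64(191.2))]
293 [65, 63, 64, 67, 68, 50, 136, 191, 192, 197, 215, 214, 214, 215, 214, 213, 212, 210, 209, 211, 215, 211, 210, 216, 218, 218, 219, 219, 218, 215, 209, 208, 208, 208, 213, 217]
296 [65, 64, 61, 62, 63, 53, 48, 45, 46, 47, 43, 47, 47, 42, 46, 44, 49, 48, 43, 75, 176, 211, 215, 218, 218, 219, 213, 185, 148, 148, 147, 150, 148, 149, 148, 149]
299 [61, 65, 67, 63, 66, 58, 48, 50, 48, 44, 43, 48, 46, 46, 51, 44, 51, 48, 50, 55, 120, 147, 149, 149, 149, 150, 150, 150, 150, 148, 150, 149, 148, 150, 148, 148]
302 [58, 61, 64, 61, 64, 55, 45, 46, 53, 49, 45, 47, 44, 43, 46, 53, 53, 50, 53, 66, 125, 150, 149, 148, 148, 150, 147, 148, 148, 149, 147, 151, 149, 151, 150, 149]
305 [62, 68, 65, 65, 65, 56, 76, 108, 128, 134, 145, 152, 153, 151, 148, 144, 146, 149, 151, 152, 149, 151, 151, 150, 149, 149, 150, 152, 149, 149, 147, 148, 149, 150, 149, 147]
308 [85, 83, 66, 6
[... 752 characters left out ...]
 44, 46, 47, 49, 44, 45, 45, 56, 124, 152, 151, 152, 153, 152, 150, 148, 143, 139, 144, 148, 196, 220, 219, 220, 218, 219, 218, 218, 218, 218, 217, 217, 218, 217]
302 [43, 45, 45, 50, 42, 43, 50, 46, 60, 69, 127, 153, 154, 151, 151, 148, 145, 144, 146, 149, 150, 197, 220, 219, 218, 219, 218, 218, 218, 218, 218, 218, 219, 217, 218, 218]
305 [42, 31, 26, 24, 29, 25, 72, 109, 127, 136, 145, 153, 155, 152, 150, 144, 144, 149, 149, 151, 151, 151, 196, 220, 219, 218, 218, 218, 219, 219, 218, 218, 217, 216, 216, 217]
308 [22, 25, 26, 28, 31, 27, 54, 96, 124, 138, 147, 154, 154, 149, 145, 149, 152, 155, 152, 150, 150, 151, 196, 220, 220, 220, 218, 219, 219, 218, 217, 217, 219, 216, 216, 188]
15.7667
```

Both pictures put the real fingertips about 25 mm above the reported TCP. I'll touch the bare plate lightly here to get the true height.

```bash
python3 - <<'E'
from h import *
f=F(15); h=r.movel(pw(55,-63,-28),feed=25,until_force=3); s=r.state()
print(h,s["tool_pos"],s["force"]-f,s["clock"])
r.movel(pw(55,-63,10)); print(r.state()["tool_pos"],r.state()["clock"])
save(cap("side"),"g.png")
E
```

```text
False [588.65996679 151.21191475 -12.83408073] [-0.15696246 -0.37173276  0.17550263] 17.4833
[589.01377508 151.22225835  25.45886134] 17.8833
```

No contact at −13 mm, so I'll go further down, still guarded.

```bash
python3 - <<'E'
from h import *
r.movel(pw(55,-63,-20),feed=150)
f=F(15); h=r.movel(pw(55,-63,-60),feed=25,until_force=3); s=r.state()
print(h,s["tool_pos"],s["force"]-f,s["clock"],s["grip_width"])
save(cap("side"),"g.png")
im=cv2.imread("pics/g.png"); cv2.imwrite("pics/g2.png",cv2.resize(im[150:240,225:345],(800,600)))
E
```

```text
True [588.60395937 151.20169992 -14.56236917] [-0.34876375  0.17039388  4.87439645] 19.075 0.20187379198093866
```

View pics/g2.png

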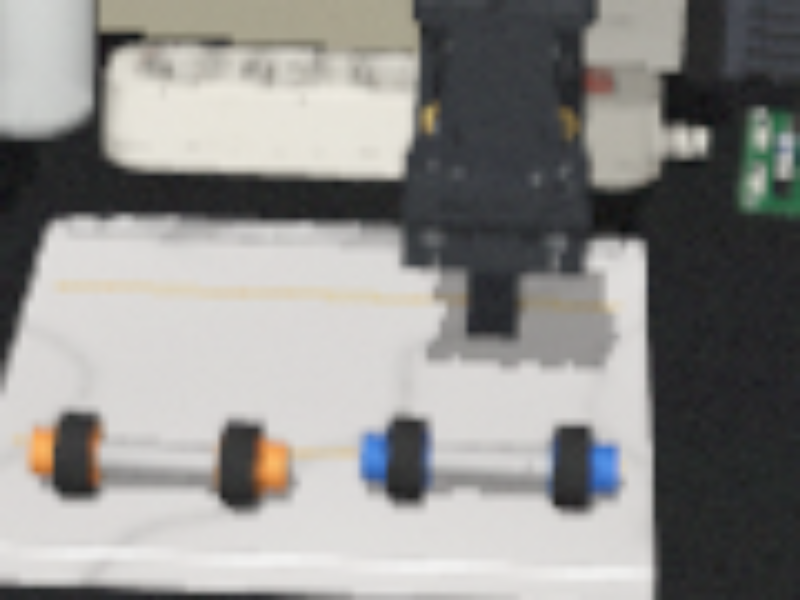

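The fingertip touches the plate at side-image (299,200), with reported z = −14.6. So the tips sit about 29.5 mm above the reported TCP. I'll check for lateral bias with a ray, then redo the roll with z corrected.

```bash
sed -i 's/^def pw.*/ZO=29.5\ndef pw(x,y,z): return [*(C+x*PX+y*PY),15+z-ZO]/; s/^def tw.*/def tw(x,y,z): return [*(T+x*TX+y*TY),6+z-ZO]/' h.py
python3 - <<'E'
from roll import *
b=cap("side")
g=cv2.imread("pics/g.png").max(2); print("tip on plate",ray(b,298.9,200.5,15),g[190:206,299].tolist())
r.movel(pw(55,-63,50),feed=200); r.move_gripper(.6); r.movel(pw(-85,-63,50),feed=250)
roll(-85,-65,-63,z=8)
b=cap("side"); save(b,"h.png")
im=cv2.imread("pics/h.png"); cv2.imwrite("pics/h2.png",cv2.resize(im[150:240,225:345],(800,600)))
E
```

```text
tip on plate [589.67136896 134.73911709  15.        ] [62, 49, 47, 45, 38, 49, 48, 43, 42, 44, 96, 137, 149, 149, 187, 214]
hit False
base [ 0.31  0.6  -0.08] [-0.12  0.02  0.12]
-85 push 0.25 z -0.20
-80 push 0.07 z -0.06
-75 push 0.18 z -0.08
-70 push -0.24 z -0.19
-65 push -0.07 z -0.23
24.1583 [599.73948691  32.23779351  -6.54769685] 0.1985922225391092 0.0
```

View pics/h2.png

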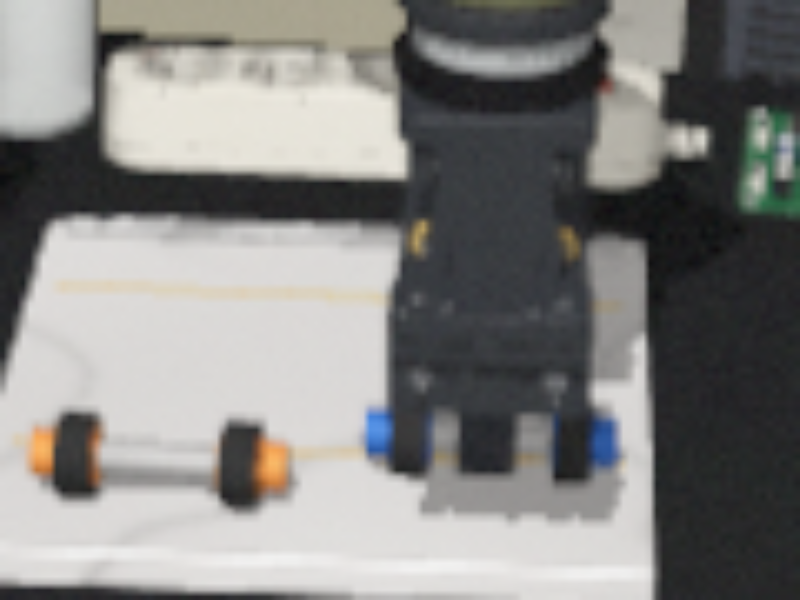

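The blue roller is caged and rolling, with the shaft between the fingers at crop (490,440). I'll continue the test.

```bash
cat > cont.py <<'E'
from h import *
def cont(x0,x1,y,step=7,z=8,b=0.,feed=60):
    o=[]
    for x in np.arange(x0,x1+.1,step):
        r.movel(pw(x,y,z),feed=feed); o.append((x,fp(F(8))-b))
    print(" ".join("%.0f:%.2f"%q for q in o)); s=r.state(); print(s["clock"],s["finger_force"]); return o
E
python3 - <<'E'
from cont import *
from loc import hubs
cont(-58,54,-63)
b=cap("side"); N,k=hubs(b,(276,175,330,232),"blue"); print(N,[ray(b,*q,31).round(1).tolist() for q in k],r.state()["tool_pos"])
E
```

```text
-58:-0.02 -51:-0.04 -44:-0.26 -37:-0.04 -30:-0.16 -23:-0.24 -16:-0.21 -9:-0.13 -2:-0.08 5:-0.44 12:0.32 19:-0.17 26:0.11 33:0.06 40:0.15 47:0.11 54:0.05
29.875 0.0
41 [[549.5, 147.2, 31.0], [628.8, 154.0, 31.0]] [588.55120019 150.5203104   -6.50898774]
```

Blue runs true: its push stays within about ±0.4 N over 1.4 turns. I'll roll it on to the bar.

```bash
python3 - <<'E'
from roll import *
from loc import hubs
y=-63
r.movel(pw(62,y,10),feed=60); r.movel(pw(92,y,10),feed=60)
print(r.movel(pw(113,y,10),feed=25,until_force=2.0)); t=r.state()["tool_pos"]; print("x at stop",(t[:2]-C)@PX,F(4))
r.movel([*(np.array(t[:2])-2.5*PX),pw(0,0,10)[2]],feed=40)
x=float((r.state()["tool_pos"][:2]-C)@PX)
r.move_gripper(.3); r.movel(pw(x,y,50),feed=200)
r.move_gripper(.6)
b=cap("side"); N,k=hubs(b,(276,165,330,232),"blue"); P=[ray(b,*q,31).round(1) for q in k]; print(N,P,[((p[:2]-C)@PX).round(1) for p in P],r.state()["clock"])
r.move_to(pw(-90,57,55),OP)
roll(-90,-60,57,step=6)
E
```

```text
True
x at stop 104.8062497855509 [ 0.19329263 -0.57906304 -0.04626565]
54 [array([545. , 198.5,  31. ]), array([627.6, 204.1,  31. ])] [np.float64(106.2), np.float64(104.0)] 33.025
hit False
base [ 0.2   0.11 -0.34] [-0.03 -0.08  0.06]
-90 push 0.31 z -0.04
-84 push 0.56 z -0.20
-78 push 0.26 z -0.22
-72 push 0.07 z 0.37
-66 push 0.12 z -0.38
-60 push 0.06 z 0.42
37.6417 [479.86436938  25.77204858  -6.52597112] 0.20546611261344777 0.0
```

```bash
python3 - <<'E'
from cont import *
from loc import hubs
def look():
    b=cap("side"); N,k=hubs(b,(226,175,276,232),"orange"); P=[ray(b,*q,31) for q in k]; print(N,[((p[:2]-C)@PX).round(1) for p in P],[((p[:2]-C)@PY).round(1) for p in P])
look(); cont(-54,54,57,step=6); look()
E
```

```text
41 [np.float64(-59.2), np.float64(-61.9)] [np.float64(97.8), np.float64(16.1)]
-54:-0.02 -48:-0.10 -42:0.01 -36:-0.05 -30:0.13 -24:-0.23 -18:0.08 -12:-0.29 -6:-0.05 0:0.03 6:-0.04 12:-0.24 18:-0.28 24:-0.28 30:0.36 36:-0.11 42:0.05 48:-0.28 54:0.02
43.7083 0.1340758753940463
25 [np.float64(49.2), np.float64(55.5)] [np.float64(12.2), np.float64(91.4)]
```

Orange also runs evenly, with all samples within ±0.4 N after the first contact. To confirm, I'll open the fingers at the 3/4-turn phase, where a heavy side would make it roll, and then take it to the bar.

```bash
python3 - <<'E'
from cont import *
from loc import hubs
def look():
    b=cap("side"); N,k=hubs(b,(222,165,276,232),"orange"); P=[ray(b,*q,31) for q in k]; print(N,[((p[:2]-C)@PX).round(1) for p in P],[((p[:2]-C)@PY).round(1) for p in P])
cont(60,80,55,step=10,z=10); look()
r.move_gripper(.45); look(); r.pause(.8); look(); print(F(10),r.state()["clock"])
E
```

```text
60:-0.09 70:0.04 80:-0.12
44.85 0.0
35 [np.float64(86.9), np.float64(80.2)] [np.float64(102.2), np.float64(11.6)]
39 [np.float64(88.8), np.float64(73.9)] [np.float64(110.6), np.float64(11.6)]
33 [np.float64(75.8), np.float64(92.2)] [np.float64(11.7), np.float64(110.9)]
[ 0.08307952 -0.20072266  0.24528002] 46.3917
```

```bash
python3 - <<'E'
from h import *
b=cap("side"); cv2.imwrite("pics/i.png",cv2.resize(b["color"][150:240,195:335],(800,514),interpolation=cv2.INTER_CUBIC)[:,:,::-1])
for x in(80,):
  for y in(13,97):
    P=np.array([*(C+x*PX+y*PY),31]); q=b["camera_matrix"]@Rc(b).T@(P-b["position"]); print(q[:2]/q[2])
E
```

```text
[271.47978441 186.90062977]
[240.54930862 185.75454316]
```

View pics/i.png

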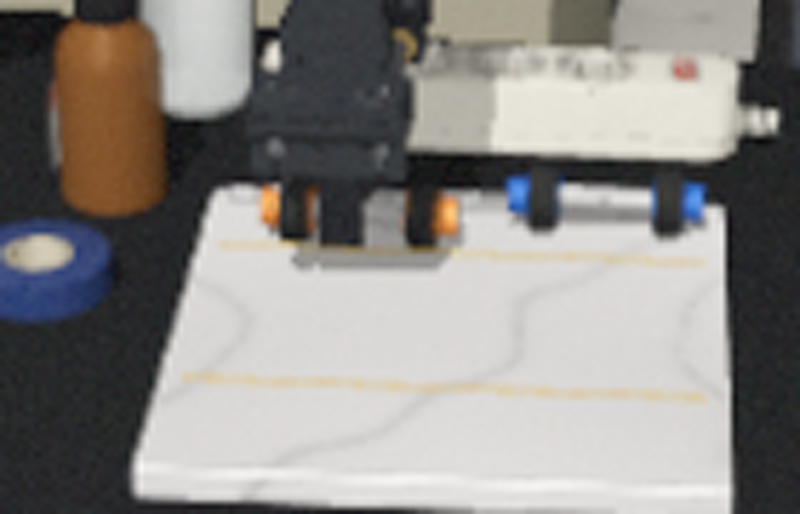

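Opened wide, the orange roller stayed put: its hubs are at crop (272,207) and (447,215), x ≈ 78, with no force on the fingers. It runs true, and blue is lying at the bar. I'll shift the fingers slightly to centre and push orange to the bar.

```bash
python3 - <<'E'
from cont import *
from loc import hubs
y=51
r.movel(pw(80,y,10),feed=60); r.move_gripper(.2); r.movel(pw(92,y,10),feed=50)
print(r.movel(pw(113,y,10),feed=20,until_force=2.2)); t=r.state()["tool_pos"]; print("x at stop",(t[:2]-C)@PX)
print(r.movel(pw(float((t[:2]-C)@PX)+1.2,y,10),feed=10,until_force=4),F(5)); t=r.state()["tool_pos"]
x=float((t[:2]-C)@PX)-2.5
r.movel(pw(x,y,10),feed=40); r.move_gripper(.3); r.movel(pw(x,y,55),feed=150); r.movel(pw(-40,0,160),feed=250); r.pause(.5)
b=cap("side")
for n,bx in(("orange",(238,160,280,205)),("blue",(280,165,330,205))):
    N,k=hubs(b,bx,n); P=[ray(b,*q,31) for q in k]; print(n,N,[((p[:2]-C)@PX).round(1) for p in P],[((p[:2]-C)@PY).round(1) for p in P])
print(r.state()["clock"])
cv2.imwrite("pics/j.png",cv2.resize(b["color"][140:260,195:385],(800,505),interpolation=cv2.INTER_CUBIC)[:,:,::-1])
E
```

```text
True
x at stop 103.96208953365343
False [ 0.19427845 -2.36150293  0.77474404]
orange 39 [np.float64(101.0), np.float64(105.0)] [np.float64(9.5), np.float64(92.0)]
blue 50 [np.float64(105.8), np.float64(105.2)] [np.float64(-24.5), np.float64(-107.2)]
51.1333
```

View pics/j.png

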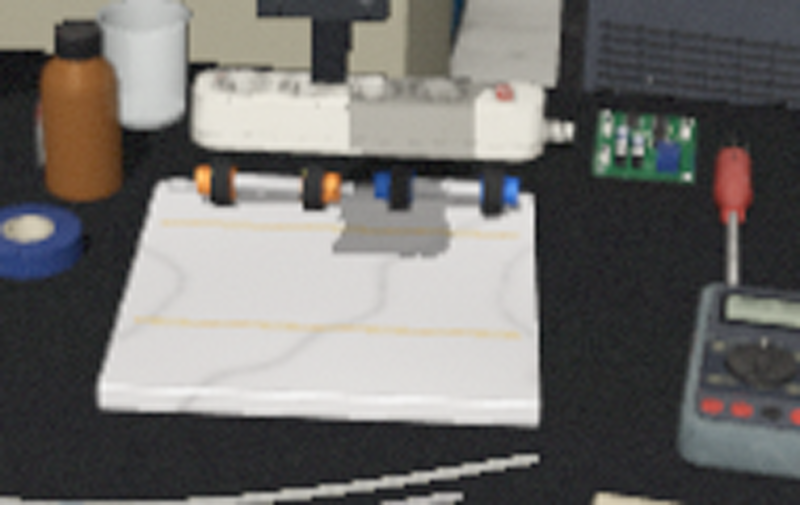

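Both rollers lie at the stop bar, orange at crop (270,186) and blue at (447,190), and nothing else has moved. The sensor also held a steady 2.4 N against the bar, so it would have shown a heavy side. I'm handing in.

```bash
python3 -c "
from station import order; print(order.job_done())"
```

```text
the job is handed in; nothing more can be done
None
```

Both rollers ran true in the roll test, blue first and then orange, so I left both lying at the steel stop bar (orange very slightly askew), put nothing in the red tray, and handed the job in at about 51 s of the 70 s allowed.

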